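# Let the honey jars through the feeder gates

### The job

Three lanes of the sloping feeder hold two lying honey jars and one empty plastic pot, in any order, each behind a gate on a rocking lever. With the fingertips, press down the front paddle of each lane that holds a jar (the paddle just to the right of its lane) until the gate lifts and the jar rolls down against the front stop, then let the paddle come back up so that the gate closes. Keep the empty pot behind its closed gate without pressing its paddle, do not touch the jars, the pot or the gates themselves, and leave the things standing around where they are.

Things in the scene. Friction and masses are not known exactly. Their poses are not given: they have to be found in the camera images.
- feeder: Fixed plywood gravity feeder, 165 deep (x from -90 to +75) x 390 wide (y). Origin: centre of its underside, on the worktop; x to its back (away from the robot), y to its left, z up. Three lanes, 82 wide inside, centred at y = +150, +20, -110, slope 15 degrees down to the front; lane floor at z = 36 at x = 0, side walls 50 above the floor. Each lane's lever stands 65 to the right of its middle.
- feeder_gateline (a point): Point of the feeder at x = 0, y = 0, z = 36: the line along y through it is where the closed gates stand. A waiting jar or pot has its middle 30 to 50 behind it (+x), the tray part of each lane lies in front of it.
- feeder_front (a point): Middle of the front stop walls' inner face at floor level, feeder x = -83; the walls rise 42 above the lane floor, square to it (leaning 15 degrees to the robot). A jar that lies against the stop has its middle at about feeder x = -62, z = 51.
- lever_left (a joint): Rocking lever of the left lane, hinge, rad: 0 = at rest, paddle up and gate down (closed); grows as the paddle is pressed; a lying jar passes under the gate from 0.55 on; stop at 0.65, where the paddle has gone down about 32 mm. A spring brings it back to 0; pressing the paddle takes about 4 N at first and 8 N at the stop.
- lever_left_pad (a point): Middle of the top face of the left lane's paddle, a rubber-topped steel plate 42 (x) x 44 (y) on the front end of lever_left, at feeder x about -116, y = 85, z = 105 at rest; free air below. At rest it slopes up towards the robot by 17 degrees, fully pressed it slopes down towards it by 20 degrees; moves with the lever, nearly straight down.
- gate_left (a point): Aluminium gate plate of the left lane, 60 wide x 50 high x 4, on the far end of lever_left, rising with it by about 50. This point: middle of its lower edge, 65 above the worktop when closed; 70 behind the lever's pivot.
- lever_mid (a joint): Rocking lever of the middle lane, hinge, rad: 0 = at rest, paddle up and gate down (closed); grows as the paddle is pressed; a lying jar passes under the gate from 0.55 on; stop at 0.65, where the paddle has gone down about 32 mm. A spring brings it back to 0; pressing the paddle takes about 4 N at first and 8 N at the stop.
- lever_mid_pad (a point): Middle of the top face of the middle lane's paddle, a rubber-topped steel plate 42 (x) x 44 (y) on the front end of lever_mid, at feeder x about -116, y = -45, z = 105 at rest; free air below. At rest it slopes up towards the robot by 17 degrees, fully pressed it slopes down towards it by 20 degrees; moves with the lever, nearly straight down.
- gate_mid (a point): Aluminium gate plate of the middle lane, 60 wide x 50 high x 4, on the far end of lever_mid, rising with it by about 50. This point: middle of its lower edge, 65 above the worktop when closed; 70 behind the lever's pivot.
- lever_right (a joint): Rocking lever of the right lane, hinge, rad: 0 = at rest, paddle up and gate down (closed); grows as the paddle is pressed; a lying jar passes under the gate from 0.55 on; stop at 0.65, where the paddle has gone down about 32 mm. A spring brings it back to 0; pressing the paddle takes about 4 N at first and 8 N at the stop.
- lever_right_pad (a point): Middle of the top face of the right lane's paddle, a rubber-topped steel plate 42 (x) x 44 (y) on the front end of lever_right, at feeder x about -116, y = -175, z = 105 at rest; free air below. At rest it slopes up towards the robot by 17 degrees, fully pressed it slopes down towards it by 20 degrees; moves with the lever, nearly straight down.
- gate_right (a point): Aluminium gate plate of the right lane, 60 wide x 50 high x 4, on the far end of lever_right, rising with it by about 50. This point: middle of its lower edge, 65 above the worktop when closed; 70 behind the lever's pivot.
- jar_1: Small honey jar with a black lid, 62 in diameter, 71 long, 0.2 kg, lying on its side across a lane so that it can roll. Origin: centre of its base; z runs along its axis to the lid.
- jar_1_mid (a point): Middle of jar_1 (on its axis, half way along).
- jar_2: Small honey jar with a yellow lid, 62 in diameter, 71 long, 0.2 kg, lying on its side across a lane so that it can roll. Origin: centre of its base; z runs along its axis to the lid.
- jar_2_mid (a point): Middle of jar_2 (on its axis, half way along).
- pot: Single empty clear plastic pot, 70 across the rim, 56 across the base, 59 long, lying on its side in a lane. Origin: centre of its base; z runs along its axis to the rim.
- pot_mid (a point): Middle of the empty pot (on its axis, 30 from the base).
- carton: White carton 69x140x86, bystander to the right of the feeder. Origin: centre of its underside.
- tub: Stack of clear pots, 70 across, 82 high, bystander at the right. Origin: centre of its underside.
- marker: Marker pen 12x130x14, lying in front of the feeder, bystander. Origin: centre of its underside.
- cage: Queen cage 22x62x16, slotted, lying in front of the feeder, bystander. Origin: centre of its underside.
Not all that is in view belongs to the job. What is shaped like the jar_1 but brown is not meant.

How it is judged:
On the way, in this order (a step that is already met when the one before it is completed fails the run):
1. one honey jar has rolled into the tray part of its lane (((x of jar_1_mid in the frame of feeder between -0.075 and -0.035 m and z of jar_1_mid in the frame of feeder between 0.035 and 0.075 m and y of jar_1_mid in the frame of feeder between -0.2 and 0.2 m) or (x of jar_2_mid in the frame of feeder between -0.075 and -0.035 m and z of jar_2_mid in the frame of feeder between 0.035 and 0.075 m and y of jar_2_mid in the frame of feeder between -0.2 and 0.2 m))), for 0.1 s.
2. both honey jars are in the tray part of their lanes (x of jar_1_mid in the frame of feeder between -0.075 and -0.035 m and z of jar_1_mid in the frame of feeder between 0.035 and 0.075 m and y of jar_1_mid in the frame of feeder between -0.2 and 0.2 m and x of jar_2_mid in the frame of feeder between -0.075 and -0.035 m and z of jar_2_mid in the frame of feeder between 0.035 and 0.075 m and y of jar_2_mid in the frame of feeder between -0.2 and 0.2 m), for 0.1 s.
At the end, for the whole second after the job is handed in: Both jars lie at rest (under 30 mm/s) in the tray part of their lanes (middle 35 to 75 mm in front of the gate line, 35 to 75 mm above the worktop), all three levers are back at rest (under 0.06 rad), and the empty pot is still behind its gate (middle over 20 mm behind the gate line) (all of step 2 and linear speed of each of jar_1, jar_2 below 0.03 m/s and value of joint each of lever_left, lever_mid, lever_right below 0.06 rad and x of pot_mid in the frame of feeder above 0.02 m); the robot touches nothing.
It fails at once if the gate of the empty pot's lane is raised (its paddle pressed) ((y of pot_mid in the frame of feeder between 0.09 and 0.21 m and value of joint lever_left above 0.2 rad) or (y of pot_mid in the frame of feeder between -0.04 and 0.08 m and value of joint lever_mid above 0.2 rad) or (y of pot_mid in the frame of feeder between -0.17 and -0.05 m and value of joint lever_right above 0.2 rad)).
It fails at once if the empty pot leaves its place behind the gate (x of pot_mid in the frame of feeder below 0.02 m or height (world z) of pot_mid above 0.13 m).
It fails at once if the robot touches a jar or the empty pot, or a jar is lifted (height (world z) of any of jar_1_mid, jar_2_mid above 0.13 m or contact force between any of the fingers, the arm and jar_1 above 1 N or contact force between any of the fingers, the arm and jar_2 above 1 N or contact force between any of the fingers, the arm and pot above 1 N).
It fails at once if the robot works a gate (plate or its cross bar) directly instead of its paddle (contact force between any of the fingers, the arm and lever_left_c5 above 1 N or contact force between any of the fingers, the arm and lever_left_c6 above 1 N or contact force between any of the fingers, the arm and lever_mid_c5 above 1 N or contact force between any of the fingers, the arm and lever_mid_c6 above 1 N or contact force between any of the fingers, the arm and lever_right_c5 above 1 N or contact force between any of the fingers, the arm and lever_right_c6 above 1 N).
It fails at once if a bystander is moved more than 3 cm (distance of any of carton, tub, marker, cage from where it was at the start of the episode above 0.03 m).
It also fails if it takes over 40 s, if anything falls off the work surface, if the arm or the gripper's body presses on something with over 40 N, if the wrist force passes 120 N, or if a joint passes its speed limit or range.

### The arm

A 6-joint arm with a two-finger parallel gripper is mounted at the origin on a cart in front of the work surface, level with it; the furniture and walls round the work are solid. World frame = base frame: x ahead of the robot, y to its left, z up, the work surface at z = 0. Lengths are in m, angles in rad, forces in N, time in s.
With the tool pointing down it reaches from about 0.35 to 0.775 m from the base axis. Payload 5.5 kg.
Tool frame: the origin (TCP) lies between the finger pads; the fingertips stand 25 mm ahead of it and the grasp point (between the pads) lies 6 mm ahead of it (robot.tcp_to_tips is the distance from the TCP to the fingertips, in m); z points along the fingers, y is the line along which they close (so a half turn about z gives the same grasp; the last joint's range is limited). The gripper opens to 85 mm and grips with 20 to 120 N. Pads are 22 mm wide; open, the fingers measure 114 mm over their backs; the gripper's body (76 mm by 85 mm) begins 54 mm behind the grasp point. The pads swing forward as they close: fully open they stand 13 mm farther back than shut.
Start: joints at [-1.261, 0.313, 0.046, 1.304, 0, 1.431], TCP at [0.25, -0.518, 0.256] pointing down, gripper open.
Joint ranges: [-2.76, 2.76], [-0.86, 1.69], [-1.03, 1.26], [-2.2, 2.34], [-1.47, 1.5], [-3.14, 3.14]. Speed limits (rad/s): [2.57, 2.57, 3.14, 3.14, 3.14, 3.14].

### API

Orientations are given as [roll, pitch, yaw] about the fixed x, y, z axes, in that order (R = Rz(yaw) Ry(pitch) Rx(roll)).
In Python, from plant import robot gives the robot as it stands.
- The arm moves only by the shell command python3 -m inch 'ROWS'. ROWS is JSON, a list of rows, each a list of 3 entries, a list of its own where there are three numbers: the turn, a rotation vector about the tool's x, y, z in degrees, then the shift along the tool's x, y, z in cm, then the opening, from 0 (shut) to 1 (fully open). In form: [[[ax, ay, az], [x, y, z], jaw], ...]. A call has 1 to 12 rows; each row is the pose to reach, as a shift and turn from the pose commanded when the call began, along the tool's axes at that moment; what a row does not reach only later rows make up. A row lasts 1/10 s, in which the tool goes at most 50 mm and 8.59 degrees, less where a joint would pass 70% of its speed; a pose out of reach is approached as far as the arm can. A call with a gripper value outside its range is refused whole. The fingers move at their own pace and stop on an object; the grip force is fixed at half the most. Time passes only in rows, so rows that repeat a pose let the fingers close. It gives the time, the measured TCP pose, the force, the opening and the grip force at its end, in the units of the state.
- robot.get_state(): the state, without advancing time (a new reading comes with each control period).
- robot.capture(name): name is "scene" or "top"; returns a dict with "img" (480x640x3 uint8, red, green, blue), "intrinsics" (3x3 intrinsics, pixels), "dist_coeffs" ([k1, k2, p1, p2, k3] as OpenCV has them; the pictures are not rectified), "rvec" (rotation vector, rad) and "tvec" (3), from world to camera coordinates, as OpenCV has them. Camera axes: x right, y down, z forward; pixel columns grow to the right and rows downward; lengths in m; the calibration is good to about 2 mm. A picture is of the moment at which its call begins. There is no depth.
- robot.sign_off(): hands the job in; it is judged then, once.
The state is a dict: "t": time; "joints": joint angles; "dq": joint speeds; "joint_torque": joint torques, N m; "position": TCP position; "ee_rot": TCP orientation; "ft_force": force on the tool from outside, world axes, zero at the start; "torque": the same for the moment, N m; "gripper_width": finger opening in m; "grip_force": force on a finger pad.
Only numpy, scipy, OpenCV 4.12 (cv2) and the standard library are available. Lean on these libraries where they do the work, as an engineer would, in place of code of your own. Each camera call takes 0.05 s, during which the arm holds its last target. There are 200 camera calls.

## Working session

There is one attempt and no reset: what is moved stays moved. The work goes in short steps, Python scripts to look and compute and a shell command to move; the robot and the scene stay as the last step left them, time stands still between calls to the robot, and variables do not carry over. Pictures are saved under pics/ and viewed, at most 10 in all, crops included, and the job is handed in when it is done.

```bash
mkdir -p pics
cat > h.py <<'E'
import numpy as np, cv2
from plant import robot
def cap(n,f=None):
    c=robot.capture(n)
    if f: cv2.imwrite('pics/'+f,c['img'][:,:,::-1])
    return c
def ray(c,uv,z):
    K=np.array(c['intrinsics'],float);d=np.array(c['dist_coeffs'],float)
    R=cv2.Rodrigues(np.array(c['rvec'],float))[0];t=np.array(c['tvec'],float).ravel()
    p=cv2.undistortPoints(np.array([[uv]],float),K,d)[0,0]
    o=-R.T@t; v=R.T@np.array([p[0],p[1],1]); return o+v*(z-o[2])/v[2]
def proj(c,P):
    return cv2.projectPoints(np.array(P,float).reshape(-1,3),np.array(c['rvec'],float),np.array(c['tvec'],float),np.array(c['intrinsics'],float),np.array(c['dist_coeffs'],float))[0][:,0]
E
python3 - <<'E'
from h import *
cap('scene','s0.png');cap('top','t0.png')
s=robot.get_state();print(s['t'],s['position'],s['ee_rot'],robot.tcp_to_tips)
E
```

```text
0.1 [ 0.24986559 -0.51741867  0.25553081] [-3.14001828e+00 -2.49728503e-04  4.49766212e-01] 0.025
```

View pics/s0.png

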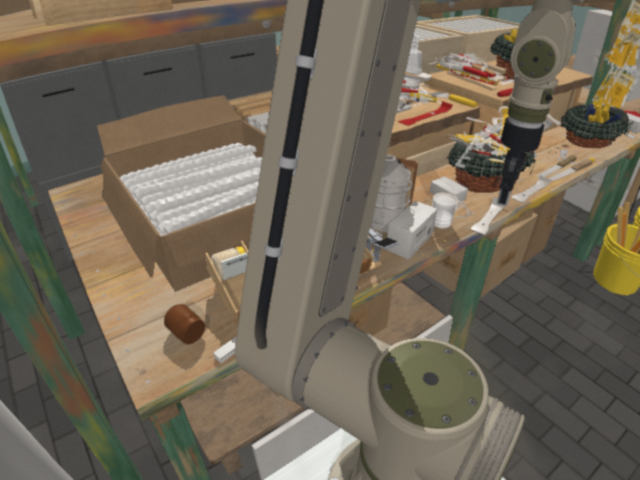

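View pics/t0.png

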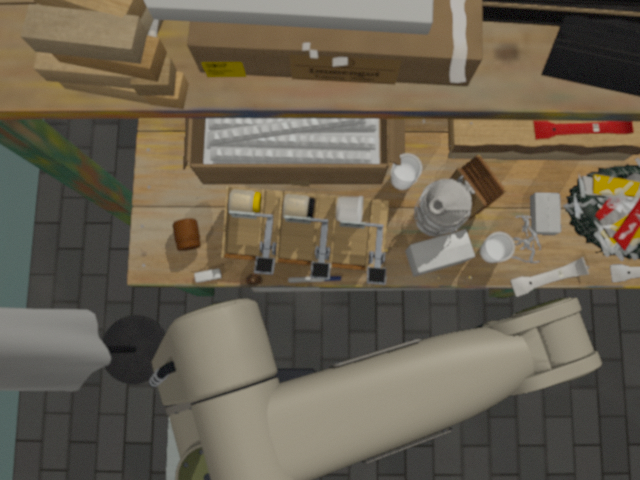

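The top view shows a yellow lid in the left lane (247,201), a black lid in the middle lane (300,205) and what looks like the pot in the right lane (348,209). The black paddles are at about (264,265), (320,270) and (377,275). I'll zoom in and measure.

Run:
```python
from h import *
c=cap('top');im=c['img']
cr=im[175:300,180:400];cv2.imwrite('pics/z0.png',cv2.resize(cr,None,fx=3.6,fy=3.6,interpolation=cv2.INTER_CUBIC)[:,:,::-1])
m=(im.max(2)<60).astype(np.uint8);m[:250]=0;m[290:]=0
n,l,st,ce=cv2.connectedComponentsWithStats(m)
for i in range(1,n):
    if st[i,4]>60 and 240<ce[i][0]<400:
        mm=(l==i).astype(np.uint8);r=cv2.minAreaRect(cv2.findContours(mm,0,2)[0][0])
        print(st[i],ce[i],r,ray(c,ce[i],.105).round(4))
R=cv2.Rodrigues(c['rvec'])[0];print('cam',-R.T@c['tvec'].ravel())
```

```text
[256 258  16  14 188] [263.74468085 264.56914894] ((263.7073059082031, 264.6341247558594), (14.797825813293457, 12.81005859375), 6.340191841125488) [ 0.429  -0.0768  0.105 ]
[312 263  16  14 186] [319.85483871 269.55376344] ((319.7425537109375, 269.57427978515625), (14.726551055908203, 12.537469863891602), 5.710593223571777) [ 0.4181 -0.2065  0.105 ]
[369 269  16  13 186] [376.68817204 274.83870968] ((376.5, 275.0), (12.0, 15.0), 90.0) [ 0.4066 -0.3372  0.105 ]
cam [ 0.24067746 -0.21955866  1.45882897]
```

View pics/z0.png

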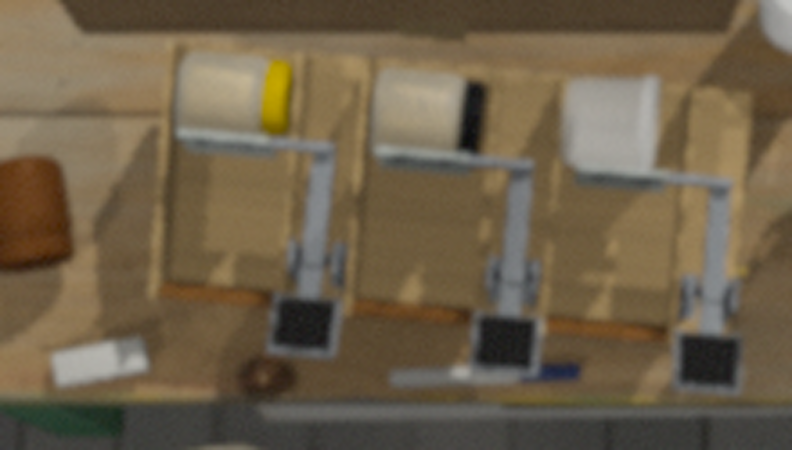

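The zoom confirms it. The yellow-lid jar is in the left lane, the black-lid jar in the middle lane, and the pot, which has no lid, is in the right lane. The paddles measure 130.5 mm and 131 mm apart (130 expected) and the feeder yaw is about -5°. I'll go above the middle paddle with the jaws shut.

```bash
python3 -m inch '[[[0,0,0],[28.6,-20.7,0],0],[[0,0,0],[28.6,-20.7,0],0],[[0,0,0],[28.6,-20.7,0],0],[[0,0,0],[28.6,-20.7,0],0],[[0,0,0],[28.6,-20.7,0],0],[[0,0,0],[28.6,-20.7,0],0],[[0,0,0],[28.6,-20.7,0],0],[[0,0,0],[28.6,-20.7,0],0],[[0,0,0],[28.6,-20.7,0],0],[[0,0,0],[28.6,-20.7,8],0],[[0,0,0],[28.6,-20.7,9.5],0],[[0,0,0],[28.6,-20.7,9.5],0]]'
```

```text
t: 1.35
position: [0.413, -0.2057, 0.1559]
ee_rot: [-3.132, 0.006, 0.447]
ft_force: [-0.8, 1.4, -0.1]
gripper_width: 0.0003
grip_force: 0.0
```

```bash
python3 -m inch '[[[0,0,0],[0,0,0],0],[[0,0,0],[0,0,0],0],[[0,0,0],[0,0,1],0],[[0,0,0],[0,0,2],0],[[0,0,0],[0,0,3],0],[[0,0,0],[0,0,3],0],[[0,0,0],[0,0,3],0]]'
python3 - <<'E'
from h import *
c=cap('top');cv2.imwrite('pics/z1.png',cv2.resize(c['img'][175:300,180:400],None,fx=3.6,fy=3.6)[:,:,::-1])
E
```

```text
t: 2.05
position: [0.4178, -0.2072, 0.1314]
ee_rot: [3.141, -0.0, 0.45]
ft_force: [1.3, -0.8, 1.7]
gripper_width: -0.0003
grip_force: 1.2
```

View pics/z1.png

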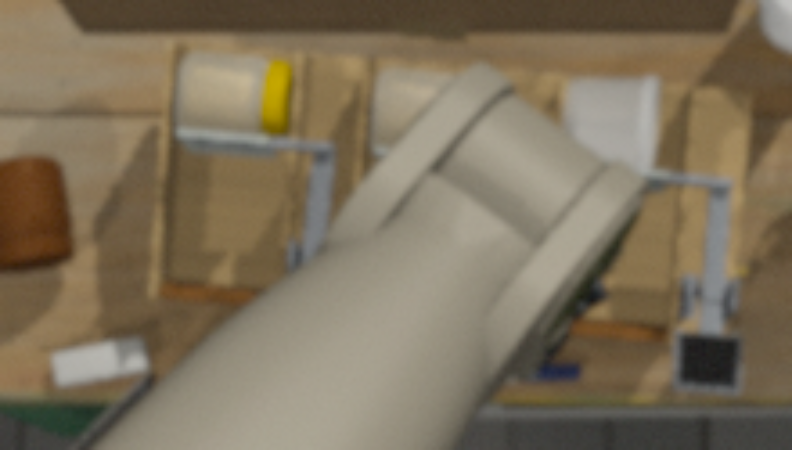

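The arm hides the middle lane, but the jar is still behind its gate, the neighbouring paddles are clear, and the tips stand at z = 0.106 over the pad centre. Now I'll press.

```bash
python3 -m inch '[[[0,0,0],[0,0,0.8],0],[[0,0,0],[0,0,1.6],0],[[0,0,0],[0,0,2.4],0],[[0,0,0],[0,0,3.0],0],[[0,0,0],[0,0,3.3],0],[[0,0,0],[0,0,3.3],0],[[0,0,0],[0,0,3.3],0]]'
```

```text
t: 2.8
position: [0.4176, -0.2075, 0.1017]
ee_rot: [3.139, -0.0, 0.45]
ft_force: [-10.7, 4.3, 34.0]
gripper_width: -0.0001
grip_force: 17.7
```

The 34 N means the lever is on its stop. I'll ease off slightly, hold so the jar can roll, then lift straight up.

```bash
python3 -m inch '[[[0,0,0],[0,0,-0.2],0],[[0,0,0],[0,0,-0.2],0],[[0,0,0],[0,0,-0.2],0],[[0,0,0],[0,0,-0.2],0],[[0,0,0],[0,0,-0.2],0],[[0,0,0],[0,0,-0.2],0],[[0,0,0],[0,0,-1.2],0],[[0,0,0],[0,0,-2.2],0],[[0,0,0],[0,0,-3.2],0],[[0,0,0],[0,0,-5],0],[[0,0,0],[0,0,-9],0],[[0,0,0],[0,0,-10],0]]'
python3 - <<'E'
from h import *
p=np.array(robot.get_state()['position']);d=np.array([.429,-.0768,0])-p
a=.45;print(d,d[0]*np.cos(a)+d[1]*np.sin(a),d[0]*np.sin(a)-d[1]*np.cos(a))
E
```

```text
t: 4.0
position: [0.4186, -0.2078, 0.2014]
ee_rot: [3.138, -0.002, 0.45]
ft_force: [0.5, -1.0, -0.6]
gripper_width: -0.0002
grip_force: 0.0
[ 0.01035219  0.13097297 -0.20138513] 0.066290325122417 -0.1134313825217618
```

```bash
python3 -m inch '[[[0,0,0],[6.6,-11.3,0],0],[[0,0,0],[6.6,-11.3,0],0],[[0,0,0],[6.6,-11.3,0],0],[[0,0,0],[6.6,-11.3,0],0],[[0,0,0],[6.6,-11.3,0],0],[[0,0,0],[6.6,-11.3,4],0],[[0,0,0],[6.6,-11.3,6],0],[[0,0,0],[6.6,-11.3,7],0],[[0,0,0],[6.6,-11.3,7],0],[[0,0,0],[6.6,-11.3,7],0]]'
python3 - <<'E'
from h import *
c=cap('top');cv2.imwrite('pics/z2.png',cv2.resize(c['img'][175:300,180:400],None,fx=3.6,fy=3.6)[:,:,::-1])
E
```

```text
t: 5.0
position: [0.4282, -0.0774, 0.1289]
ee_rot: [3.141, -0.0, 0.449]
ft_force: [-0.3, 0.1, 2.9]
gripper_width: 0.0002
grip_force: 1.2
```

View pics/z2.png

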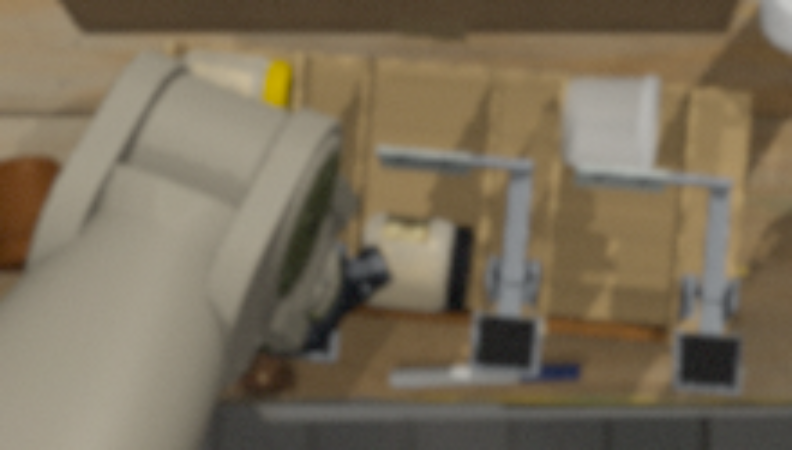

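The black-lid jar now lies at the front stop (415,265 in the crop), the middle gate is closed and its paddle is up. The tool is over the left paddle, so I'll press that one the same way.

```bash
python3 -m inch '[[[0,0,0],[0,0,0.8],0],[[0,0,0],[0,0,1.6],0],[[0,0,0],[0,0,2.4],0],[[0,0,0],[0,0,2.9],0],[[0,0,0],[0,0,3.1],0],[[0,0,0],[0,0,3.1],0],[[0,0,0],[0,0,3.1],0]]'; python3 -m inch '[[[0,0,0],[0,0,-0.2],0],[[0,0,0],[0,0,-0.2],0],[[0,0,0],[0,0,-0.2],0],[[0,0,0],[0,0,-0.2],0],[[0,0,0],[0,0,-0.2],0],[[0,0,0],[0,0,-0.2],0],[[0,0,0],[0,0,-1.2],0],[[0,0,0],[0,0,-2.2],0],[[0,0,0],[0,0,-3.2],0],[[0,0,0],[0,0,-5],0],[[0,0,0],[0,0,-9],0],[[0,0,0],[0,0,-13],0]]'; python3 -m inch '[[[0,0,0],[-5,16,0],0],[[0,0,0],[-10,20,0],0],[[0,0,0],[-10,20,0],0],[[0,0,0],[-10,20,0],0],[[0,0,0],[-10,20,0],0],[[0,0,0],[-10,20,0],0],[[0,0,0],[-10,20,0],0],[[0,0,0],[-10,20,0],0]]'
python3 - <<'E'
from h import *
c=cap('top');cv2.imwrite('pics/z3.png',cv2.resize(c['img'][175:300,180:400],None,fx=3.6,fy=3.6)[:,:,::-1])
E
```

```text
t: 5.75
position: [0.4291, -0.0775, 0.1018]
ee_rot: [3.137, -0.002, 0.45]
ft_force: [-13.1, 2.1, 35.0]
gripper_width: -0.0002
grip_force: 18.6
t: 6.95
position: [0.4271, -0.0764, 0.2284]
ee_rot: [-3.14, 0.001, 0.45]
ft_force: [0.6, -0.4, -0.8]
gripper_width: -0.0002
grip_force: 0.0
t: 7.75
position: [0.4246, -0.2992, 0.2273]
ee_rot: [-3.141, 0.0, 0.451]
ft_force: [0.4, -0.2, 0.1]
gripper_width: -0.0003
grip_force: 0.0
```

View pics/z3.png

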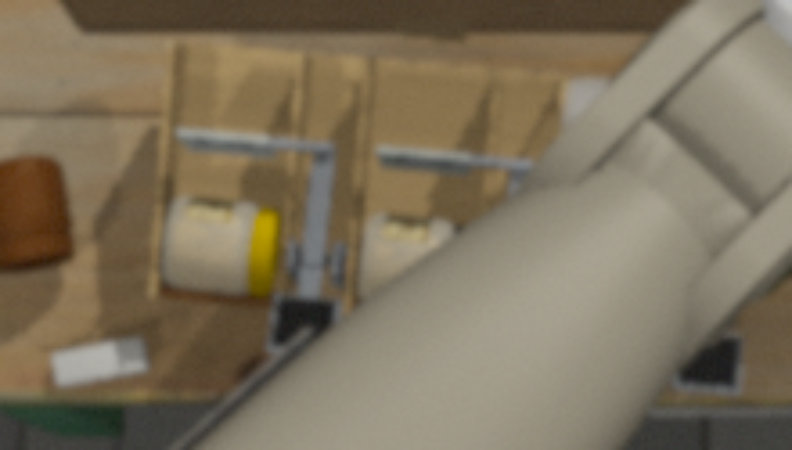

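Both jars lie against the front stop (yellow lid at 220,245 and black lid at 410,255), their gates are closed, the pot is still in place and the tool is clear in the air.

```bash
python3 -c "
from plant import robot
print(robot.sign_off())"
```

```text
the job is handed in; nothing more can be done
None
```

I released both honey jars, from the left and middle lanes, to the front stop with their gates closed again, left the pot behind its unpressed gate in the right lane, and handed the job in after about 8 s; no verdict came back.

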